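Uncap the clamp screw and start it square with the socket key

ROBOT

A 6-joint arm with a two-finger parallel gripper is mounted at the origin on a cart in front of the work surface, level with it; the furniture and walls round the work are solid. World frame = base frame: x ahead of the robot, y to its left, z up, the work surface at z = 0. Lengths are in m, angles in rad, forces in N, time in s.
With the tool pointing down it reaches from about 0.2 to 0.875 m from the base axis. Payload 3.4 kg.
Tool frame: the origin (TCP) lies at the very end of the fingers, on their centre line; the grasp point (between the pads) lies 19 mm behind it (bot.pinch_z is the distance from the TCP to the grasp point, in m); z points along the fingers, x is the direction in which the jaws open and shut, and the axes are right-handed (so a half turn about z gives the same grasp; the last joint's range is limited). The gripper opens to 94 mm and grips with 3 to 60 N. Pads are 16 mm wide; open, the fingers measure 119 mm over their backs; the gripper's body (75 mm by 177 mm) begins 78 mm behind the grasp point.
Start: joints at [-1.461, 0.276, 1.505, -0, 1.361, -0.121], TCP at [0.132, -0.56, 0.205] pointing down, gripper open.
Joint ranges: [-2.89, 2.89], [-0.75, 2.08], [0.22, 2.7], [-1.18, 4.32], [0.11, 2.71], [-2.7, 2.7]. Speed limits (rad/s): [2.57, 2.57, 3.14, 3.14, 3.14, 3.14].

INTERFACE

Orientations are given as [roll, pitch, yaw] about the fixed x, y, z axes, in that order (R = Rz(yaw) Ry(pitch) Rx(roll)).
In Python, from station import bot gives the robot as it stands.
- The arm moves only by the tool move_arm, never from a script. Its arguments are lists of equal length, an entry for each row: "translation": the shift along the tool's x, y, z in cm, a list of three; "dr": the turn, a rotation vector about the tool's x, y, z in rad, a list of three; "grip": the closure in counts, from 0 (fully open) to 255 (shut). In form: {"translation": [[dx, dy, dz], ...], "dr": [[ax, ay, az], ...], "grip": [grip, ...]}. A call has 1 to 12 rows; each row shifts and turns the commanded pose from where the row before left it, along the tool's axes as they then stand; what a row does not reach is not made up. A row lasts 1/12 s, in which the tool goes at most 41.7 mm and 7.16 degrees, less where a joint would pass 70% of its speed; a pose out of reach is approached as far as the arm can. A call with a gripper value outside its range is refused whole. The fingers move at their own pace and stop on an object; the grip force is fixed at half the most. Time passes only in rows, so rows that do not move let the fingers close. It gives the time, the measured TCP pose, the force and the opening at its end, in the units of the state.
- bot.state(): the state, without advancing time (a new reading comes with each control period).
- bot.camera(name): name is "scene" or "top" or "wrist"; returns the picture (480x640x3 uint8, red, green, blue); there is no depth.
- bot.camera_info(name): a dict with "mtx" (3x3 intrinsics, pixels), "dist" ([k1, k2, p1, p2, k3] as OpenCV has them; the pictures are not rectified), "eye" and "attitude" of the camera in the world; the wrist camera has in their place "hand_eye" (4x4, takes a point from camera to tool coordinates, whose origin is the TCP and whose axes are the tool frame's). Camera axes: x right, y up, looking along -z (the intrinsics and any distortion apply to the point x, -y, -z); pixel columns grow to the right and rows downward; lengths in m; the calibration is good to about 2 mm. A picture is of the moment at which its call begins: read the wrist's pose just before it. camera_info takes no time and is no camera call.
- bot.job_done(): hands the job in, once; it reports no verdict.
The state is a dict: "time": time; "q": joint angles; "joint_vel": joint speeds; "tau": joint torques, N m; "eef_pos": TCP position; "tool_rot": TCP orientation; "ft_force": force on the tool from outside, world axes, zero at the start; "ft_torque": the same for the moment, N m; "finger_gap": finger opening in m.
Only numpy, scipy, OpenCV 4.12 (cv2) and the standard library are available. Lean on these libraries where they do the work, as an engineer would, in place of code of your own. Each camera call takes 0.05 s, during which the arm holds its last target. There are 200 camera calls.

TASK

First lift the grey protective cap off the leaning clamp screw and stand it upright, mouth down, on the bare worktop. Then take the square-socket key out of the tool stand, set it fully down on the screw's square head in line with the screw's own leaning axis, only then screw the clamp in clockwise until it stops, and leave the key standing fully down on the head for the final tightening. Turn the screw with the key, not with your fingers, and do not disturb the other two drivers, the tube rack, the timer or the label roll.

Things in the scene. Friction and masses are not known exactly. Their poses are not given: they have to be found in the camera images.
- cap_grip (a point): Middle of the round grip knob (24 mm thick, 19 mm tall, its top 11 mm above this point) of the loose grey screw cap, on the cap's axis. Own z: along the axis, from mouth to knob. The cap is 42 mm tall, below the knob 31 mm thick, with a round bore 25 mm wide and 18 mm deep; its mouth lies 31 mm below this point. 30 g. It starts loosely over the screw head, leaning with it.
- key_grip (a point): Middle of the round black handle (26 mm thick, 60 mm long) of the loose square-socket key, on its axis. Own z: along the axis, from mouth to handle; x, y: along the flats of nose and socket. Below the handle a 14 mm shank, then a square steel nose 23.5 mm wide, its mouth 85 mm below this point. Starts upright, nose down, in a well; 115 mm long, 100 to 170 g, mid-sized of the three tools.
- key_seat (a point): Centre of the flat roof inside the key's socket, 67 mm below key_grip on the key's axis (same axes). The socket is 17.5 mm square and 18 mm deep from mouth to roof. With the key fully down on the screw this point meets screw_head.
- screw_head (a point): Centre of the top of the clamp screw's square steel head, some 120 mm above the worktop. Own z: the screw axis, upward; it leans 20 degrees from vertical towards the front (own -x) of the clamping base. Own x, y: along the head's flats, turning with it. Head 16 mm square, 18 mm tall, its upper 5 mm tapering to 10 mm square. Starts under the cap.
- clamp_screw (a joint): Turn of the clamp screw in rad, growing clockwise seen from above the head; starts between 0 and 0.5, hard stop at 2.6. It sinks along its axis by 12 mm a turn (1.9 mm per rad), needs about 0.06 N m to turn and stays where it is left.
- clamp_base: Fixed aluminium plate, 240 mm (own x) by 300 mm (own y), top at 14 mm; origin on the worktop under its centre, front at own -x. Carries a black sample carrier with a white comb top (115 x 260 mm, up to 82 mm above the worktop) behind, and in front of that, at own y = 0, the dark steel toe clamp (column up to 95 mm) with the leaning screw.
- tool_stand: Fixed white block, 190 mm (own x) by 66 mm (own y), 40 mm high, origin on the worktop under its centre. Three square wells, 27 mm wide, 25 mm deep, in a row along own x, 58 mm apart, one at the centre; any tool can be in any well. About 30 mm free between neighbouring handles; both sides across the row (own y) are free.
- blade_driver_mid (a point): Middle of the flat-blade driver (loose, not to be used): slim black handle 20 mm in diameter, the tallest of the three tools, 130 mm long; this point is 65 mm above its lower end. Stands in a well.
- pin_driver_mid (a point): Middle of the pin driver (loose, not to be used): barrel-shaped black knob 33 mm wide on a thick round steel nose, the shortest of the three, 90 mm long; this point is 45 mm above its lower end. Stands in a well.
- serum_rack_mid (a point): Middle of the black rack with glass serum tubes (loose, leave alone), 60 mm (own x) by 327 mm (own y) by 118 mm high, this point 59 mm above the worktop; stands between the clamping base and the tool stand, its length pointing away from the robot.
- bench_timer_mid (a point): Middle of the white bench timer (loose, leave alone), 64 x 64 x 22 mm, lying flat on the worktop.
- label_roll_mid (a point): Middle of the roll of blank labels (loose, leave alone), 58 mm in diameter, 24 mm high, lying flat on the worktop.

How it is judged:
On the way, in this order (a step that is already met when the one before it is completed fails the run):
1. the cap stands upright on the bare worktop (height (world z) of cap_grip below 0.04 m and angle between cap_grip's own z axis and vertical below 0.15 rad), for 0.2 s.
2. the key is fully down on the screw head, in line with the screw's axis (seat within 5 mm, within about 10 degrees) (distance between key_seat and screw_head below 0.005 m and angle between the z axis of key_seat and the z axis of screw_head, either way round below 0.18 rad and value of joint clamp_screw below 1 rad), for 0.2 s.
At the end, for the whole second after the job is handed in: The clamp screw is turned to its stop at 2.6 rad (2.45 or more); the released key stands fully down on the screw head, its seat within 5 mm of the head's top and its axis within 0.2 rad of the screw's; the cap stands upright, within 0.15 rad, on the bare worktop (all of step 1 and value of joint clamp_screw above 2.45 rad and distance between key_seat and screw_head below 0.005 m and angle between the z axis of key_seat and the z axis of screw_head, either way round below 0.2 rad and z of key_grip in the frame of screw_head above 0.05 m); the robot touches nothing.
It fails at once if the screw is turned while the key is not on it, or stands on it out of line by more than 0.2 rad (velocity of joint clamp_screw above 0.3 rad/s and (distance between key_seat and screw_head above 0.017 m or angle between the z axis of key_seat and the z axis of screw_head, either way round above 0.2 rad)).
It fails at once if the fingers push on the clamp screw itself (contact force between the fingers and clamp_screw above 2 N).
It fails at once if one of the other drivers is taken out or tipped (distance of any of blade_driver_mid, pin_driver_mid from where it was at the start of the episode above 0.02 m).
It fails at once if the tube rack, the timer or the label roll is shifted by more than 20 mm (distance of any of serum_rack_mid, bench_timer_mid, label_roll_mid from where it was at the start of the episode above 0.02 m).
It also fails if it takes over 67 s, if anything falls off the work surface, if the arm or the gripper's body presses on something with over 40 N, if the wrist force passes 120 N, or if a joint passes its speed limit or range.

## Working session

There is one attempt and no reset: what is moved stays moved. The work goes in short steps, Python scripts to look and compute and a tool call to move; the robot and the scene stay as the last step left them, time stands still between calls to the robot, and variables do not carry over. Pictures are saved under pics/ and viewed, about 8 in all and at most 12, crops included, and the job is handed in when it is done.

Besides the shell and the picture viewer there is one more tool, called after "Emit:" as name(argument=value, ...) on one line, values as JSON. move_arm: Moves the arm, as the interface text tells. Its arguments: {"type":"object","properties":{"translation":{"type":"array"},"dr":{"type":"array"},"grip":{"type":"array"}},"required":["translation","dr","grip"]}

```bash
ls; mkdir -p pics; python3 - <<'E'
from station import bot
import cv2,numpy as np
np.set_printoptions(precision=4,suppress=True)
s=bot.state();print({k:s[k] for k in('time','eef_pos','tool_rot','finger_gap')},bot.pinch_z)
for n in('scene','top','wrist'):
    cv2.imwrite(f'pics/{n}0.png',bot.camera(n)[...,::-1]);print(n,bot.camera_info(n))
E
```

```text
pics
{'time': 0.0, 'eef_pos': array([ 0.1315, -0.5592,  0.2046]), 'tool_rot': array([-3.1414,  0.0018, -1.34  ]), 'finger_gap': 0.09391012203638363} 0.0188
scene {'mtx': array([[435.5566,   0.    , 321.6803],
       [  0.    , 435.5566, 239.5089],
       [  0.    ,   0.    ,   1.    ]]), 'dist': array([-0.1012,  0.    ,  0.    ,  0.    ,  0.    ]), 'eye': array([-0.0528,  0.7747,  0.5202]), 'attitude': array([ 1.1324, -0.0075, -2.3624])}
top {'mtx': array([[549.9711,   0.    , 316.2872],
       [  0.    , 549.9711, 228.2877],
       [  0.    ,   0.    ,   1.    ]]), 'dist': array([-0.0649,  0.    ,  0.    ,  0.    ,  0.    ]), 'eye': array([0.3418, 0.155 , 1.3632]), 'attitude': array([ 0.184 ,  0.0135, -1.5679])}
wrist {'mtx': array([[409.0178,   0.    , 315.8226],
       [  0.    , 409.0178, 243.8172],
       [  0.    ,   0.    ,   1.    ]]), 'dist': array([-0.0259,  0.    ,  0.    ,  0.    ,  0.    ]), 'hand_eye': array([[ 1.    , -0.0003,  0.0011,  0.0004],
       [ 0.    , -0.9714, -0.2374, -0.0686],
       [ 0.0012,  0.2374, -0.9714, -0.1795],
       [ 0.    ,  0.    ,  0.    ,  1.    ]])}
```

View pics/top0.png

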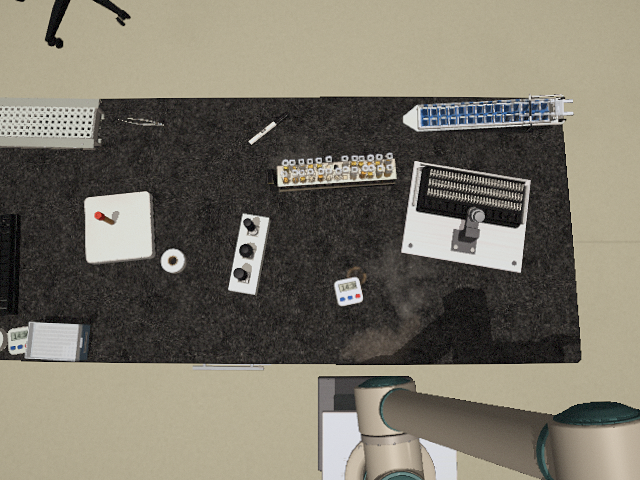

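View pics/scene0.png

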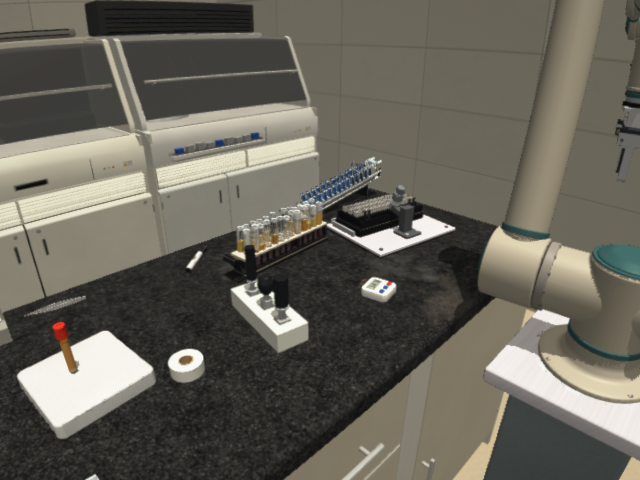

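The top view shows the plate with the cap at about (476,214), and the stand with tools at about (250,224), (246,250) and (240,273). The scene view shows the tallest tool (blade) far, the short pin in the middle and the wide key nearest the robot, so the key is at top pixel (240,273).

```bash
cat > h.py <<'E'
from station import bot
import cv2,numpy as np
from scipy.spatial.transform import Rotation as R
np.set_printoptions(precision=4,suppress=True)
def tcp(s=None):
    s=s or bot.state(); T=np.eye(4); T[:3,:3]=R.from_euler('xyz',s['tool_rot']).as_matrix(); T[:3,3]=s['eef_pos']; return T
def cam(n,T=None):
    i=bot.camera_info(n)
    if n=='wrist': C=(tcp() if T is None else T)@i['hand_eye']
    else:
        C=np.eye(4); C[:3,:3]=R.from_euler('xyz',i['attitude']).as_matrix(); C[:3,3]=i['eye']
    return i['mtx'],i['dist'],C
def ray(c,p):
    K,d,C=c; u=cv2.undistortPoints(np.array(p,float).reshape(-1,1,2),K,d)[:,0]
    v=np.c_[u[:,0],-u[:,1],-np.ones(len(u))]@C[:3,:3].T
    return C[:3,3],v/np.linalg.norm(v,axis=1)[:,None]
def onz(c,p,z):
    o,v=ray(c,p); z=np.asarray(z,float); return o+v*((z-o[2])/v[:,2])[:,None]
def proj(c,P):
    K,d,C=c; q=(np.atleast_2d(P)-C[:3,3])@C[:3,:3]; q=q*[1,-1,-1]
    return cv2.projectPoints(q,np.zeros(3),np.zeros(3),K,d)[0][:,0]
def tri(rs):
    A=0;b=0
    for o,v in rs:
        M=np.eye(3)-np.outer(v,v);A=A+M;b=b+M@o
    return np.linalg.solve(A,b)
def snap(n,f):
    T=tcp(); im=bot.camera(n)[...,::-1].copy(); cv2.imwrite('pics/'+f,im); return im,cam(n,T)
def goal(pos,rot):  # move in tool axes to reach TCP pose
    T=tcp(); return T[:3,:3].T@(np.array(pos)-T[:3,3])*100, R.from_matrix(T[:3,:3].T@rot).as_rotvec()
def rot(z,x):  # tool rotation from z axis and approximate x
    z=np.array(z)/np.linalg.norm(z); x=np.array(x,float); x-=z*(x@z); x/=np.linalg.norm(x); return np.c_[x,np.cross(z,x),z]
E
python3 - <<'E'
from h import *
t=cam('top');s=cam('scene')
print('plate',onz(t,[(417,163),(530,180),(521,271),(402,252)],.014))
print('captop',onz(t,[(477,214)],.143)); print('clampcap',onz(t,[(477,214)],.13))
print('tools',onz(t,[(251,223),(247,248),(240,272)],[.145,.105,.13]))
print('stand',onz(t,[(243,213),(270,216),(256,294),(229,291)],.04))
print('timer,roll',onz(t,[(348,291),(173,261)],.02))
print('rack',onz(t,[(276,165),(396,158),(397,183),(278,190)],.1))
print('scene chk',proj(s,onz(t,[(240,272)],.13)),proj(s,onz(t,[(477,214)],.143)))
E
```

```text
plate [[ 0.7625 -0.0827  0.014 ]
 [ 0.7183 -0.3708  0.014 ]
 [ 0.4857 -0.3322  0.014 ]
 [ 0.5332 -0.0383  0.014 ]]
captop [[ 0.602  -0.1928  0.143 ]]
clampcap [[ 0.6048 -0.1965  0.13  ]]
tools [[0.5806 0.32   0.145 ]
 [0.5294 0.3332 0.105 ]
 [0.4709 0.3442 0.13  ]]
stand [[0.6263 0.3546 0.04  ]
 [0.6187 0.2877 0.04  ]
 [0.4274 0.318  0.04  ]
 [0.4344 0.3834 0.04  ]]
timer,roll [[0.4365 0.0963 0.02  ]
 [0.5092 0.5287 0.02  ]]
rack [[ 0.7309  0.2697  0.1   ]
 [ 0.7481 -0.0176  0.1   ]
 [ 0.6862 -0.0184  0.1   ]
 [ 0.6692  0.2638  0.1   ]]
scene chk [[280.7659 276.8175]] [[397.9455 187.3092]]
```

```bash
python3 - <<'E'
import cv2,numpy as np
a=cv2.imread('pics/top0.png');b=cv2.imread('pics/scene0.png')
o=np.hstack([cv2.resize(a[155:280,395:535],(420,375)[:2],interpolation=3),cv2.resize(b[180:250,350:430],(380,375),interpolation=3)])
cv2.imwrite('pics/c1.png',o)
E
```

```text
(no output)
```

View pics/c1.png

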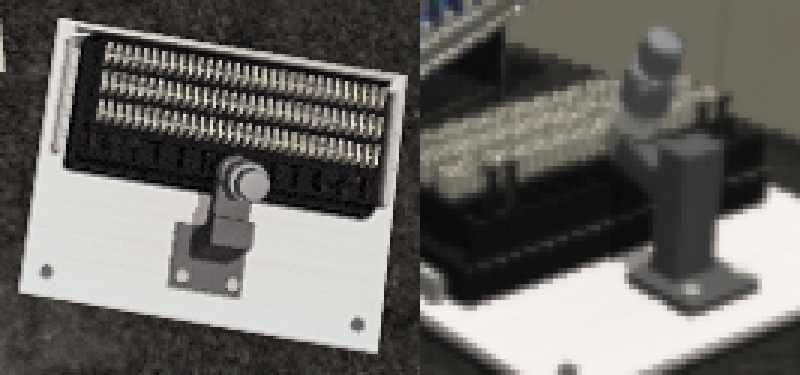

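The crop shows the cap's knob top at about top pixel (478,216) and scene pixel (401,188). The clamp column is in front, and the screw arm reaches over the carrier edge.

```bash
cat >> h.py <<'E'
from scipy.linalg import expm,logm,fractional_matrix_power
yaw=-0.165
def axis(y=yaw,t=np.radians(20)): return np.array([-np.sin(t)*np.cos(y),-np.sin(t)*np.sin(y),np.cos(t)])
def plan(pos,rt,n,T=None):
    T=tcp() if T is None else T
    G=np.eye(4);G[:3,:3]=rt;G[:3,3]=pos
    D=np.linalg.inv(T)@G
    L=np.real(logm(D)); E=expm(L/n)
    print('total cm',D[:3,3]*100,'rotvec',R.from_matrix(D[:3,:3]).as_rotvec())
    print('n',n,'row tr',np.round(E[:3,3]*100,3),'dr',np.round(R.from_matrix(E[:3,:3]).as_rotvec(),4))
    print('mid',(T@expm(L*.25))[:3,3],(T@expm(L*.5))[:3,3],(T@expm(L*.75))[:3,3])
    return G
E
python3 - <<'E'
from h import *
t=cam('top');s=cam('scene')
P=tri([(o,v[0]) for o,v in(ray(t,[(478.3,216)]),ray(s,[(401.6,188.4)]))])
print('captop',P,proj(t,P),proj(s,P))
a=axis(); g=P-.011*a; print('a',a,'grip',g)
py=np.array([-np.sin(yaw),np.cos(yaw),0])
plan(g+.10*a,rot(-a,-py),20)
E
```

```text
captop [ 0.5958 -0.1976  0.1405] [[478.9292 216.8885]] [[400.7094 188.3196]]
a [-0.3374  0.0562  0.9397] grip [ 0.5995 -0.1983  0.1301]
total cm [-25.7685 -50.6703  -1.8861] rotvec [0.3446 0.0704 0.3915]
n 20 row tr [-1.748 -2.262  0.261] dr [0.0172 0.0035 0.0196]
mid [ 0.2262 -0.4521  0.1953] [ 0.3314 -0.3546  0.1948] [ 0.4453 -0.2678  0.2042]
```

Emit:
move_arm(translation=[[-1.75, -2.26, 0.26], [-1.75, -2.26, 0.26], [-1.75, -2.26, 0.26], [-1.75, -2.26, 0.26], [-1.75, -2.26, 0.26], [-1.75, -2.26, 0.26], [-1.75, -2.26, 0.26], [-1.75, -2.26, 0.26], [-1.75, -2.26, 0.26], [-1.75, -2.26, 0.26]], dr=[[0.0172, 0.0035, 0.0196], [0.0172, 0.0035, 0.0196], [0.0172, 0.0035, 0.0196], [0.0172, 0.0035, 0.0196], [0.0172, 0.0035, 0.0196], [0.0172, 0.0035, 0.0196], [0.0172, 0.0035, 0.0196], [0.0172, 0.0035, 0.0196], [0.0172, 0.0035, 0.0196], [0.0172, 0.0035, 0.0196]], grip=[0, 0, 0, 0, 0, 0, 0, 0, 0, 0])

```text
time: 0.98
eef_pos: [0.3318, -0.3534, 0.1951]
tool_rot: [-2.967, -0.017, -1.539]
ft_force: [0.2, -0.7, 0.1]
finger_gap: 0.094
```

Emit:
move_arm(translation=[[-1.75, -2.26, 0.26], [-1.75, -2.26, 0.26], [-1.75, -2.26, 0.26], [-1.75, -2.26, 0.26], [-1.75, -2.26, 0.26], [-1.75, -2.26, 0.26], [-1.75, -2.26, 0.26], [-1.75, -2.26, 0.26], [-1.75, -2.26, 0.26], [-1.75, -2.26, 0.26], [0, 0, 0], [0, 0, 0]], dr=[[0.0172, 0.0035, 0.0196], [0.0172, 0.0035, 0.0196], [0.0172, 0.0035, 0.0196], [0.0172, 0.0035, 0.0196], [0.0172, 0.0035, 0.0196], [0.0172, 0.0035, 0.0196], [0.0172, 0.0035, 0.0196], [0.0172, 0.0035, 0.0196], [0.0172, 0.0035, 0.0196], [0.0172, 0.0035, 0.0196], [0, 0, 0], [0, 0, 0]], grip=[0, 0, 0, 0, 0, 0, 0, 0, 0, 0, 0, 0])

```text
time: 1.98
eef_pos: [0.5657, -0.1917, 0.224]
tool_rot: [-2.794, -0.001, -1.733]
ft_force: [-0.6, -0.2, 0.0]
finger_gap: 0.094
```

```bash
python3 - <<'E'
from h import *
im,c=snap('wrist','w1.png'); s=bot.state()
print(s['time'],s['eef_pos'],s['tool_rot'],s['q'])
T=tcp(); print(T[:3,2]); print(proj(c,[[.5958,-.1976,.1405]]))
E
```

```text
2.0333 [ 0.5648 -0.1922  0.2237] [-2.7948 -0.0012 -1.7346] [-0.5231  0.1141  1.7294  0.1435  0.9762  1.1501]
[ 0.3352 -0.0565 -0.9405]
[[317.0521 247.7316]]
```

View pics/w1.png

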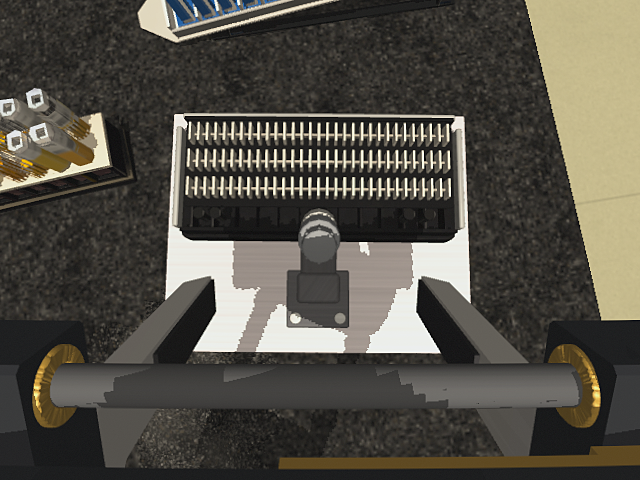

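The wrist view shows the knob top circle at about (319,243), with the cap body behind it. The plate is square to the view, so the yaw estimate is good.

```bash
python3 - <<'E'
from h import *
im=cv2.imread('pics/w1.png'); c=im[190:280,260:380]
g=cv2.cvtColor(cv2.resize(c,None,fx=6,fy=6,interpolation=3),6)
print(cv2.HoughCircles(cv2.medianBlur(g,9),cv2.HOUGH_GRADIENT,1,60,param1=80,param2=20,minRadius=80,maxRadius=170))
o=cv2.convertScaleAbs(cv2.resize(c,None,fx=6,fy=6,interpolation=3),alpha=1.6); cv2.imwrite('pics/c2.png',o)
C=cam('wrist'); a=axis();g=np.array([.5995,-.1983,.1301])
print(proj(C,[g+.011*a,g+.011*a+[0,.012,0],g-.008*a,g-.031*a]))
E
```

```text
[[[352.5 305.5 126.3]
  [353.5 216.5 105.7]
  [185.5 161.5 150.7]
  [359.5 365.5 121. ]
  [507.5 157.5 154. ]
  [299.5 143.5 140.5]
  [401.5 139.5 129.8]
  [320.5   8.5 141.6]
  [527.5  35.5 168.3]
  [395.5  23.5 162.8]
  [206.5  23.5 153.9]
  [455.5   6.5 162.8]
  [402.5 270.5 151.8]
  [530.5  98.5 146.3]
  [168.5 102.5 149.6]
  [265.5  47.5 124.3]
  [455.5 102.5 101.1]
  [587.5  17.5  84.4]
  [228.5 113.5  82.5]
  [304.5 264.5 102.2]
  [143.5  23.5  90.7]
  [719.5  18.5 126.5]
  [649.5  18.5  92.3]]]
[[316.0849 246.4942]
 [298.5658 249.3737]
 [316.0644 240.0085]
 [316.0427 233.1661]]
```

View pics/c2.png

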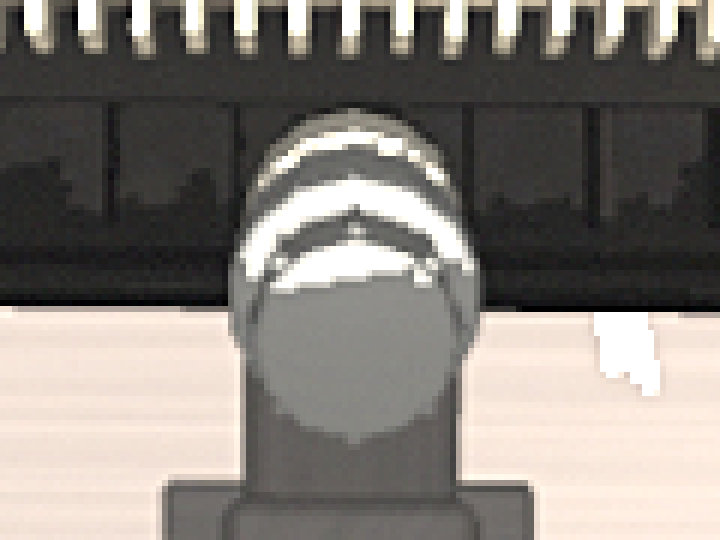

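Knob disc centre is at (319.3,246.2), against (316.1,246.5) predicted, so I correct about 2 mm along tool +x.

```bash
python3 - <<'E'
from h import *
a=axis();py=np.array([-np.sin(yaw),np.cos(yaw),0]); g=np.array([.5995,-.1983,.1301])-.0022*py
print(g); plan(g-.004*a,rot(-a,-py),6)
E
```

```text
[ 0.5991 -0.2005  0.1301]
total cm [ 0.2426 -0.1283 10.3992] rotvec [ 0.0022 -0.0007  0.0015]
n 6 row tr [ 0.041 -0.02   1.733] dr [ 0.0004 -0.0001  0.0003]
mid [ 0.5737 -0.1943  0.1994] [ 0.5826 -0.1965  0.175 ] [ 0.5916 -0.1986  0.1507]
```

Emit:
move_arm(translation=[[0.1, -0.05, 2], [0.1, -0.05, 2], [0.04, -0.03, 2], [0, 0, 2], [0, 0, 1.4], [0, 0, 1], [0, 0, 0], [0, 0, 0], [0, 0, 0], [0, 0, 0], [0, 0, 0]], dr=[[0, 0, 0], [0, 0, 0], [0, 0, 0], [0, 0, 0], [0, 0, 0], [0, 0, 0], [0, 0, 0], [0, 0, 0], [0, 0, 0], [0, 0, 0], [0, 0, 0]], grip=[0, 60, 120, 120, 120, 120, 160, 255, 255, 255, 255])

```text
time: 2.95
eef_pos: [0.6016, -0.2015, 0.1283]
tool_rot: [-2.791, -0.002, -1.736]
ft_force: [0.8, -0.3, 0.5]
finger_gap: 0.0309
```

```bash
python3 - <<'E'
from h import *
s=bot.state();print(s['finger_gap'],s['ft_force'],s['ft_torque'],s['eef_pos'])
E
```

```text
0.030910240146678765 [ 0.7711 -0.2576  0.5046] [ 0.0082  0.1166 -0.0261] [ 0.6016 -0.2015  0.1283]
```

Emit:
move_arm(translation=[[0, 0, 0], [0, 0, 0]], dr=[[0, 0, 0], [0, 0, 0]], grip=[255, 255])

```text
time: 3.12
eef_pos: [0.6016, -0.2012, 0.128]
tool_rot: [-2.791, -0.001, -1.736]
ft_force: [-0.9, 0.5, 2.2]
finger_gap: 0.0235
```

```bash
python3 - <<'E'
from h import *
t,tc=snap('top','t2.png');s,sc=snap('scene','s2.png')
o=np.hstack([cv2.resize(t[170:270,420:530],(400,364),interpolation=3),cv2.resize(s[160:250,350:450],(400,364),interpolation=3)]);cv2.imwrite('pics/c3.png',o)
E
```

```text
(no output)
```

View pics/c3.png

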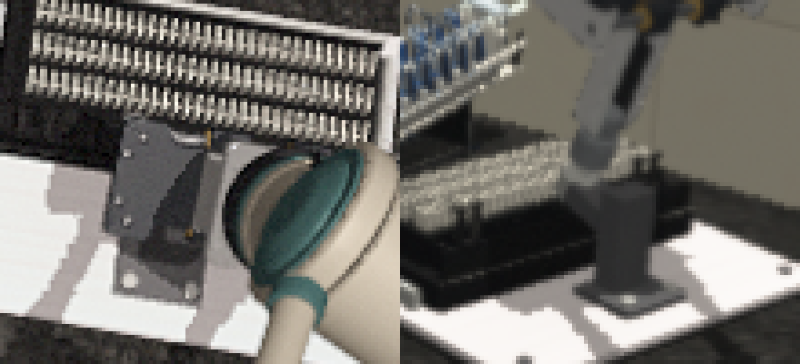

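The fingers closed to 23.5 mm on the knob, and the scene crop shows the hand in line on the cap. Lifting along the axis.

Emit:
move_arm(translation=[[0, 0, -1], [0, 0, -2], [0, 0, -3], [0, 0, -3], [0, 0, 0]], dr=[[0, 0, 0], [0, 0, 0], [0, 0, 0], [0, 0, 0], [0, 0, 0]], grip=[255, 255, 255, 255, 255])

```text
time: 3.63
eef_pos: [0.5727, -0.1973, 0.2186]
tool_rot: [-2.783, -0.005, -1.736]
ft_force: [2.2, -0.2, 0.7]
finger_gap: 0.0234
```

```bash
python3 - <<'E'
from h import *
s=bot.state();print(s['finger_gap'],s['ft_force'],s['eef_pos'],s['q'])
G=plan([.55,.06,.12],rot([0,0,-1],[np.cos(-1.735),np.sin(-1.735),0]),12)
snap('wrist','w3.png')
E
```

```text
0.02343040572340878 [ 2.2478 -0.1548  0.7213] [ 0.5727 -0.1973  0.2186] [-0.5243  0.1257  1.7329  0.147   0.949   1.1457]
total cm [-25.0506   9.4854   6.8467] rotvec [-0.3587 -0.005  -0.0006]
n 12 row tr [-2.086  0.689  0.701] dr [-0.0299 -0.0004 -0.    ]
mid [ 0.5704 -0.1336  0.1918] [ 0.5657 -0.0694  0.1662] [ 0.5589 -0.0049  0.1423]
```

View pics/w3.png

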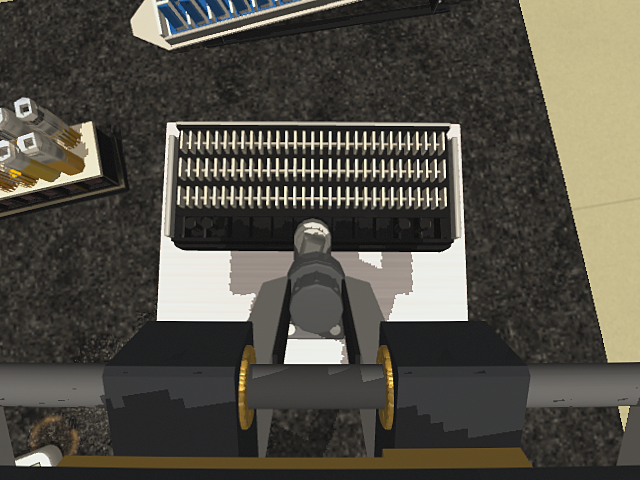

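The cap is held and the bare head is visible at about (312,235). Now carrying the cap to the free spot.

Emit:
move_arm(translation=[[-2.09, 0.69, 0.7], [-2.09, 0.69, 0.7], [-2.09, 0.69, 0.7], [-2.09, 0.69, 0.7], [-2.09, 0.69, 0.7], [-2.09, 0.69, 0.7], [-2.09, 0.69, 0.7], [-2.09, 0.69, 0.7], [-2.09, 0.69, 0.7], [-2.09, 0.69, 0.7], [-2.09, 0.69, 0.7], [-2.09, 0.69, 0.7]], dr=[[-0.03, 0, 0], [-0.03, 0, 0], [-0.03, 0, 0], [-0.03, 0, 0], [-0.03, 0, 0], [-0.03, 0, 0], [-0.03, 0, 0], [-0.03, 0, 0], [-0.03, 0, 0], [-0.03, 0, 0], [-0.03, 0, 0], [-0.03, 0, 0]], grip=[255, 255, 255, 255, 255, 255, 255, 255, 255, 255, 255, 255])

```text
time: 4.68
eef_pos: [0.5465, 0.0632, 0.1126]
tool_rot: [3.127, -0.002, -1.736]
ft_force: [0.9, 0.3, -1.0]
finger_gap: 0.0229
```

Emit:
move_arm(translation=[[0, 0, 2.5], [0, 0, 2.5], [0, 0, 2], [0, 0, 0.7], [0, 0, 0]], dr=[[0, 0, 0], [0, 0, 0], [0, 0, 0], [0, 0, 0], [0, 0, 0]], grip=[255, 255, 255, 255, 255])

```text
time: 5.1
eef_pos: [0.5443, 0.0622, 0.0346]
tool_rot: [3.124, -0.002, -1.736]
ft_force: [0.1, 0.5, -0.1]
finger_gap: 0.0232
```

```bash
python3 - <<'E'
from h import *
s=bot.state();print(s['ft_force'],s['eef_pos'],s['tool_rot'],tcp()[:3,2],s['q'])
s,sc=snap('scene','s3.png'); p=proj(sc,[s and [.55,.06,.03]] if False else [[.55,.06,.03]]).astype(int)[0]; print(p)
cv2.imwrite('pics/c4.png',cv2.resize(s[p[1]-50:p[1]+40,p[0]-60:p[0]+60],(720,540),interpolation=3))
E
```

```text
[ 0.0893  0.5262 -0.0726] [0.5443 0.0622 0.0346] [ 3.1243 -0.002  -1.736 ] [-0.0174  0.0009 -0.9998] [-0.0137  0.3945  1.7946  0.0008  0.9699  1.7219]
[350 259]
```

View pics/c4.png

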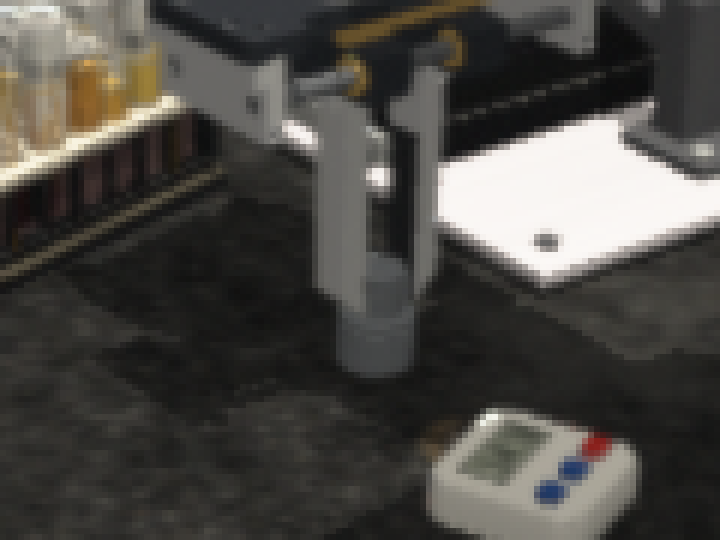

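The cap hangs upright in the fingers, just above the top. Lowering gently.

Emit:
move_arm(translation=[[0, 0, 0.3], [0, 0, 0.2], [0, 0, 0.1], [0, 0, 0]], dr=[[0.015, 0, 0], [0, 0, 0], [0, 0, 0], [0, 0, 0]], grip=[255, 255, 255, 255])

```text
time: 5.48
eef_pos: [0.5472, 0.062, 0.032]
tool_rot: [-3.137, -0.001, -1.736]
ft_force: [-0.3, -0.5, 0.1]
finger_gap: 0.0232
```

Emit:
move_arm(translation=[[0, 0, 0.15], [0, 0, 0]], dr=[[0, 0, 0], [0, 0, 0]], grip=[255, 255])

```text
time: 5.65
eef_pos: [0.5469, 0.062, 0.03]
tool_rot: [-3.137, -0.001, -1.736]
ft_force: [0.6, -0.6, 0.2]
finger_gap: 0.0231
```

Emit:
move_arm(translation=[[0, 0, 0.1], [0, 0, 0]], dr=[[0, 0, 0], [0, 0, 0]], grip=[255, 255])

```text
time: 5.82
eef_pos: [0.5466, 0.0621, 0.0287]
tool_rot: [-3.138, -0.001, -1.736]
ft_force: [-0.9, -0.3, -0.7]
finger_gap: 0.0231
```

Emit:
move_arm(translation=[[0, 0, 0.15], [0, 0, 0.1], [0, 0, 0]], dr=[[0, 0, 0], [0, 0, 0], [0, 0, 0]], grip=[255, 255, 255])

```text
time: 6.07
eef_pos: [0.547, 0.0621, 0.0273]
tool_rot: [-3.137, -0.001, -1.736]
ft_force: [-1.5, -0.9, 6.9]
finger_gap: 0.0233
```

Emit:
move_arm(translation=[[0, 0, 0.15], [0, 0, 0]], dr=[[0, 0, 0], [0, 0, 0]], grip=[255, 255])

```text
time: 6.23
eef_pos: [0.5472, 0.0621, 0.0273]
tool_rot: [-3.136, -0.001, -1.736]
ft_force: [-3.8, 1.1, 16.2]
finger_gap: 0.0229
```

Emit:
move_arm(translation=[[0, 0, -0.2], [0, 0, 0], [0, 0, 0], [0, 0, 0], [0, 0, -1], [0, 0, -3], [0, 0, -4], [0, 0, -4]], dr=[[0, 0, 0], [0, 0, 0], [0, 0, 0], [0, 0, 0], [0, 0, 0], [0, 0, 0], [0, 0, 0], [0, 0, 0]], grip=[255, 0, 0, 0, 0, 0, 0, 0])

```text
time: 6.9
eef_pos: [0.5451, 0.0623, 0.1475]
tool_rot: [-3.141, -0.002, -1.736]
ft_force: [0.6, -0.4, 0.8]
finger_gap: 0.0665
```

```bash
python3 - <<'E'
from h import *
s=bot.state();print(s['finger_gap'],s['eef_pos'],s['q'],s['time'])
# key: view pose above key, jaws across the row
d=np.array([.6263-.4274+.6187-.4344]) # unused
st=np.array([[.6263,.3546],[.6187,.2877],[.4274,.318],[.4344,.3834]])
row=(st[0]+st[1]-st[2]-st[3]);row/=np.linalg.norm(row);c=st.mean(0);print('row',row,np.arctan2(*row[::-1]),c,[c+k*.058*row for k in(-1,0,1)])
E
```

```text
0.06647662941992001 [0.5451 0.0623 0.1475] [-0.0119  0.2755  1.6554 -0.0017  1.2101  1.7249] 6.9
row [ 0.9883 -0.1524] -0.15302189200797348 [0.5267 0.3359] [array([0.4694, 0.3448]), array([0.5267, 0.3359]), array([0.584 , 0.3271])]
```

```bash
python3 - <<'E'
from h import *
T=tcp(); print((T[:3,:3].T@(np.array([.470,.345,.23])-T[:3,3]))*100)
E
```

```text
[-26.6363  12.0558  -8.297 ]
```

Emit:
move_arm(translation=[[-3.33, 1.5, -1.04], [-3.33, 1.5, -1.04], [-3.33, 1.5, -1.04], [-3.33, 1.5, -1.04], [-3.33, 1.5, -1.04], [-3.33, 1.5, -1.04], [-3.33, 1.5, -1.04], [-3.33, 1.5, -1.04], [0, 0, 0], [0, 0, 0], [0, 0, 0], [0, 0, 0]], dr=[[0, 0, 0], [0, 0, 0], [0, 0, 0], [0, 0, 0], [0, 0, 0], [0, 0, 0], [0, 0, 0], [0, 0, 0], [0, 0, -0.12], [0, 0, -0.12], [0, 0, -0.12], [0, 0, -0.12]], grip=[0, 0, 0, 0, 0, 0, 0, 0, 0, 0, 0, 0])

```text
time: 7.9
eef_pos: [0.471, 0.3454, 0.2295]
tool_rot: [-3.139, -0.003, -1.249]
ft_force: [0.0, -0.5, 0.6]
finger_gap: 0.094
```

Emit:
move_arm(translation=[[0, 0, 0], [0, 0, 0], [0, 0, 0], [0, 0, 0], [0, 0, 0], [0, 0, 0], [0, 0, 0], [0, 0, 0], [0, 0, 0], [0, 0, 0], [0, 0, 0]], dr=[[0, 0, -0.12], [0, 0, -0.12], [0, 0, -0.12], [0, 0, -0.12], [0, 0, -0.12], [0, 0, -0.12], [0, 0, -0.12], [0, 0, -0.12], [0, 0, -0.12], [0, 0, -0.12], [0, 0, -0.12]], grip=[0, 0, 0, 0, 0, 0, 0, 0, 0, 0, 0])

```text
time: 8.82
eef_pos: [0.4712, 0.3449, 0.2295]
tool_rot: [3.14, -0.003, 0.07]
ft_force: [-0.8, 0.8, -0.2]
finger_gap: 0.094
```

Emit:
move_arm(translation=[[0, 0, 0], [0, 0, 0], [0, 0, 0], [0, 0, 0], [0, 0, 0], [0, 0, 0], [0, 0, 0], [0, 0, 0], [0, 0, 0], [0, 0, 0], [0, 0, 0], [0, 0, 0]], dr=[[0, 0, -0.12], [0, 0, -0.12], [0, 0, -0.12], [0, 0, -0.12], [0, 0, -0.12], [0, 0, -0.12], [0, 0, -0.12], [0, 0, -0.12], [0, 0, -0.12], [0, 0, -0.12], [0, 0, -0.12], [0, 0, 0]], grip=[0, 0, 0, 0, 0, 0, 0, 0, 0, 0, 0, 0])

```text
time: 9.82
eef_pos: [0.4712, 0.3449, 0.2295]
tool_rot: [3.138, 0.001, 1.386]
ft_force: [-0.4, 0.2, -0.4]
finger_gap: 0.0939
```

```bash
python3 - <<'E'
from h import *
im,c=snap('wrist','w4.png'); s=bot.state()
print(s['time'],s['eef_pos'],s['tool_rot'],s['q'])
print(proj(c,[[.4702,.3445,.130],[.4702,.3445,.04]]))
E
```

```text
9.8667 [0.4713 0.3449 0.2295] [3.1378 0.0009 1.3813] [ 0.5148  0.2764  1.4448 -0.0032  1.4181 -0.866 ]
[[315.2507 242.3487]
 [315.4363 219.2611]]
```

View pics/w4.png

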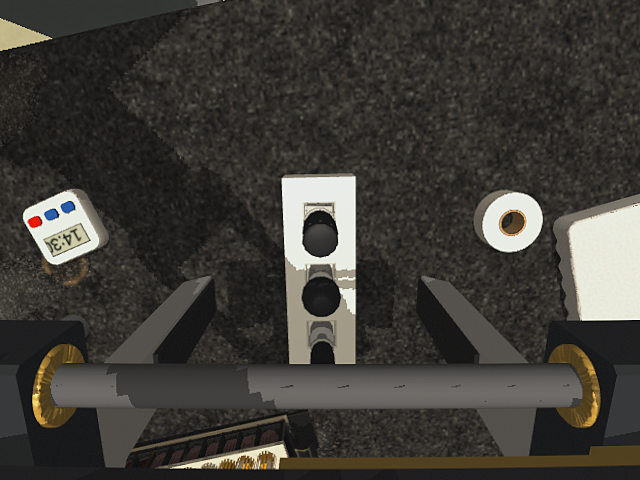

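The wrist view shows the key's handle top (first in the row) at about (320,240), the pin driver at (321,297) and the blade driver at (321,352). Zooming in on the key and nose.

```bash
python3 - <<'E'
from h import *
im=cv2.imread('pics/w4.png'); c=im[170:265,275:365]
cv2.imwrite('pics/c5.png',cv2.convertScaleAbs(cv2.resize(c,None,fx=6,fy=6,interpolation=3),alpha=1.5))
E
```

```text
(no output)
```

View pics/c5.png

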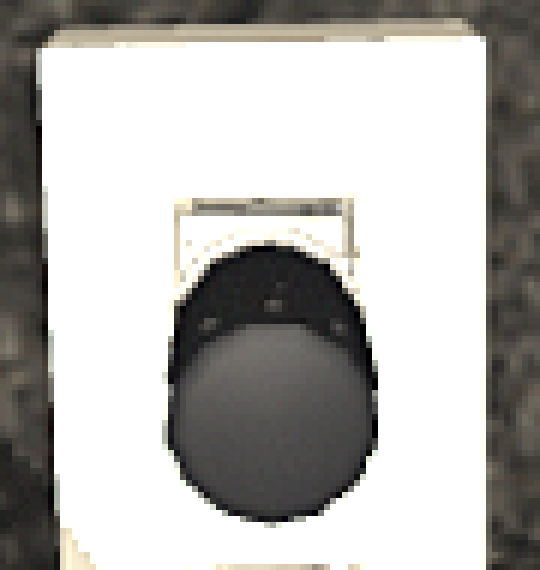

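Key top centre is at (320,239.5). The nose edge is parallel to the well and stand within about 2 degrees.

```bash
python3 - <<'E'
from h import *
c=cam('wrist'); P=onz(c,[(320,239.5)],.130)[0]; print(P)
x=[np.cos(1.40),np.sin(1.40),0]
plan([P[0],P[1],.081],rot([0,0,-1],x),1)
E
```

```text
[0.4689 0.3482 0.13  ]
total cm [ 0.2915 -0.3566 14.8449] rotvec [ 0.0038  0.001  -0.0187]
n 1 row tr [ 0.291 -0.357 14.845] dr [ 0.0038  0.001  -0.0187]
mid [0.4707 0.3457 0.1923] [0.4701 0.3465 0.1552] [0.4695 0.3474 0.1181]
```

Emit:
move_arm(translation=[[0.15, -0.15, 0], [0.13, -0.15, 1], [0, 0, 3], [0, 0, 3], [0, 0, 3], [0, 0, 3], [0, 0, 1.85], [0, 0, 0], [0, 0, 0], [0, 0, 0], [0, 0, 0]], dr=[[0.004, 0.001, -0.019], [0, 0, 0], [0, 0, 0], [0, 0, 0], [0, 0, 0], [0, 0, 0], [0, 0, 0], [0, 0, 0], [0, 0, 0], [0, 0, 0], [0, 0, 0]], grip=[0, 60, 100, 100, 100, 100, 100, 100, 255, 255, 255])

```text
time: 10.78
eef_pos: [0.4701, 0.349, 0.0824]
tool_rot: [3.139, -0.002, 1.403]
ft_force: [0.4, 0.2, 0.4]
finger_gap: 0.041
```

Emit:
move_arm(translation=[[0, 0, 0], [0, 0, 0], [0, 0, 0]], dr=[[0, 0, 0], [0, 0, 0], [0, 0, 0]], grip=[255, 255, 255])

```text
time: 11.03
eef_pos: [0.4696, 0.3486, 0.082]
tool_rot: [3.14, -0.001, 1.403]
ft_force: [-0.5, 0.3, 3.9]
finger_gap: 0.0254
```

```bash
python3 - <<'E'
from h import *
s=bot.state();print(s['eef_pos'],s['tool_rot'],s['ft_force'],s['ft_torque'],s['finger_gap'])
E
```

```text
[0.4696 0.3486 0.082 ] [ 3.1399 -0.0015  1.4027] [-0.4916  0.2539  3.8994] [ 0.0887 -0.0804 -0.0612] 0.025360481366111125
```

Emit:
move_arm(translation=[[0, 0, -1], [0, 0, -3], [0, 0, -4], [0, 0, -4], [0, 0, -3], [0, 0, 0]], dr=[[0, 0, 0], [0, 0, 0], [0, 0, 0], [0, 0, 0], [0, 0, 0], [0, 0, 0]], grip=[255, 255, 255, 255, 255, 255])

```text
time: 11.53
eef_pos: [0.4722, 0.3502, 0.2388]
tool_rot: [3.131, -0.009, 1.403]
ft_force: [1.0, 0.5, 0.2]
finger_gap: 0.0258
```

```bash
python3 - <<'E'
from h import *
s=bot.state();print(s['eef_pos'],s['tool_rot'],s['ft_force'],s['finger_gap'])
a=axis();py=np.array([-np.sin(yaw),np.cos(yaw),0]);h=np.array([.6047,-.2017,.1193])
plan(h+a*.129,rot(-a,py),20)
# head from earlier wrist pic w3 & this scene view
im,c=snap('scene','s5.png')
p=proj(c,[h])[0];print('head scene',p, 'key seat', proj(c,[tcp()[:3,3]+tcp()[:3,2]*.067])[0])
x,y=p.astype(int);k=proj(c,[tcp()[:3,3]+tcp()[:3,2]*.06])[0].astype(int)
A=cv2.resize(im[y-30:y+30,x-30:x+30],(380,380),interpolation=3);B=cv2.resize(im[k[1]-45:k[1]+30,k[0]-37:k[0]+38],(380,380),interpolation=3)
w=cv2.imread('pics/w3.png')[200:270,275:345]
cv2.imwrite('pics/c6.png',np.hstack([A[:,:380],B])[:, :]);
D=cv2.resize(w,(380,380),interpolation=3)
cv2.imwrite('pics/c6.png',np.vstack([np.hstack([A,B]),np.hstack([D,D*0])])[:,:]) if 0 else cv2.imwrite('pics/c6.png',cv2.resize(np.hstack([A,B,D]),(798,266)))
E
```

```text
[0.4722 0.3502 0.2388] [ 3.131  -0.009   1.4028] [1.0426 0.5057 0.1797] 0.025758541833127868
total cm [-52.2066  17.8881  -0.4552] rotvec [-0.3385 -0.0084 -0.0045]
n 20 row tr [-2.612  0.885  0.131] dr [-0.0169 -0.0004 -0.0002]
mid [0.4942 0.214  0.2331] [0.5166 0.0778 0.2315] [ 0.5391 -0.0583  0.234 ]
head scene [398.3436 194.451 ] key seat [277.5585 258.8105]
```

View pics/c6.png

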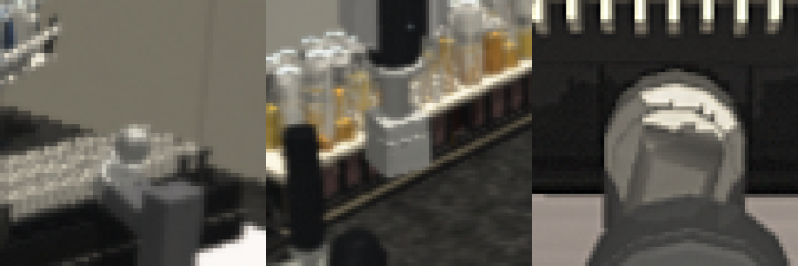

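The scene crops show the key upright in the fingers with its nose clear of the stand, and the bare head. In the earlier wrist view the head's far edge tilts about 0.13 rad, so the screw starts near 0.13. Moving beside the screw for a clear close look.

```bash
python3 - <<'E'
from h import *
a=axis();py=np.array([-np.sin(yaw),np.cos(yaw),0]);h=np.array([.6047,-.2017,.1193])
plan(h+a*.089+py*.06,rot(-a,py),20)
E
```

```text
total cm [-46.1119  19.3443   3.0926] rotvec [-0.3428 -0.0049 -0.0039]
n 20 row tr [-2.307  0.929  0.316] dr [-0.0171 -0.0002 -0.0002]
mid [0.4979 0.2278 0.2207] [0.5261 0.1061 0.2104] [ 0.5551 -0.0157  0.2045]
```

Emit:
move_arm(translation=[[-2.31, 0.93, 0.32], [-2.31, 0.93, 0.32], [-2.31, 0.93, 0.32], [-2.31, 0.93, 0.32], [-2.31, 0.93, 0.32], [-2.31, 0.93, 0.32], [-2.31, 0.93, 0.32], [-2.31, 0.93, 0.32], [-2.31, 0.93, 0.32], [-2.31, 0.93, 0.32]], dr=[[-0.0171, 0, 0], [-0.0171, 0, 0], [-0.0171, 0, 0], [-0.0171, 0, 0], [-0.0171, 0, 0], [-0.0171, 0, 0], [-0.0171, 0, 0], [-0.0171, 0, 0], [-0.0171, 0, 0], [-0.0171, 0, 0]], grip=[255, 255, 255, 255, 255, 255, 255, 255, 255, 255])

```text
time: 12.42
eef_pos: [0.5223, 0.1033, 0.2038]
tool_rot: [2.974, 0.001, 1.403]
ft_force: [1.6, -0.6, -1.5]
finger_gap: 0.0252
```

Emit:
move_arm(translation=[[-2.31, 0.93, 0.32], [-2.31, 0.93, 0.32], [-2.31, 0.93, 0.32], [-2.31, 0.93, 0.32], [-2.31, 0.93, 0.32], [-2.31, 0.93, 0.32], [-2.31, 0.93, 0.32], [-2.31, 0.93, 0.32], [-2.31, 0.93, 0.32], [-2.31, 0.93, 0.32], [0, 0, 0], [0, 0, 0]], dr=[[-0.0171, 0, 0], [-0.0171, 0, 0], [-0.0171, 0, 0], [-0.0171, 0, 0], [-0.0171, 0, 0], [-0.0171, 0, 0], [-0.0171, 0, 0], [-0.0171, 0, 0], [-0.0171, 0, 0], [-0.0171, 0, 0], [0, 0, 0], [0, 0, 0]], grip=[255, 255, 255, 255, 255, 255, 255, 255, 255, 255, 255, 255])

```text
time: 13.42
eef_pos: [0.5801, -0.14, 0.1954]
tool_rot: [2.805, -0.001, 1.4]
ft_force: [-0.6, 0.2, -1.5]
finger_gap: 0.0258
```

```bash
python3 - <<'E'
from h import *
im,c=snap('wrist','w6.png'); s=bot.state();T=tcp()
print(s['time'],s['eef_pos'],s['tool_rot'],s['q'],T[:3,2],T[:3,0],s['finger_gap'])
h=np.array([.6047,-.2017,.1193]);a=axis()
p=proj(c,[h,h-.018*a,T[:3,3]+.067*T[:3,2],T[:3,3]+.049*T[:3,2]]);print(p)
def crop(q,r):
    x,y=np.round(q).astype(int); print('crop',x-r,y-r); return cv2.convertScaleAbs(cv2.resize(im[y-r:y+r,x-r:x+r],(400,400),interpolation=3),alpha=1.4)
cv2.imwrite('pics/c7.png',np.hstack([crop(p[0],25),crop(p[2],40)]))
E
```

```text
13.4667 [ 0.5803 -0.1391  0.1957] [ 2.8042 -0.0015  1.4016] [-0.4036  0.1362  1.7726  0.0995  0.9068 -1.8534] [ 0.3265 -0.0543 -0.9436] [0.1684 0.9857 0.0015] 0.025827350963944857
[[231.0066 260.9509]
 [236.1222 254.2726]
 [317.5537 256.6765]
 [317.6795 264.8854]]
crop 206 236
crop 278 217
```

View pics/c7.png

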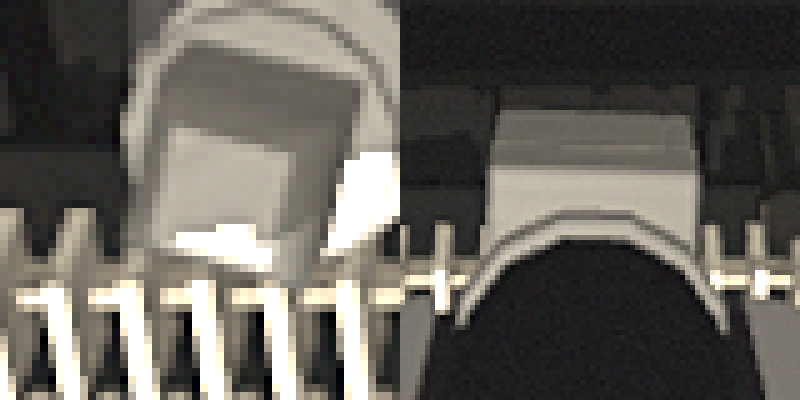

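The left crop shows the head's top face with corners at about (227,252), (243,255), (240,269) and (226,266), turned roughly 0.2 rad. The right crop shows the nose mouth edge at about (298..336, 239.5), nearly square to the tool.

```bash
python3 - <<'E'
from h import *
c=cam('wrist');T=tcp();a=axis();h=np.array([.6047,-.2017,.1193])
def onpl(px,n,p):
    o,v=ray(c,px);return o+v*(((p-o)@n)/(v@n))[:,None]
tl=lambda P:(P-T[:3,3])@T[:3,:3]
f=lambda L:np.array(L)/8+[206,236]
for nm,L,d in(('top',[(170,128),(293,152),(275,265),(158,243)],0),('sh',[(195,45),(360,82),(310,285),(142,243)],.005)):
    q=tl(onpl(f(L),a,h-d*a)); e=np.roll(q,-1,0)-q
    print(nm,q*1000,'c',q.mean(0)*1000,'len',np.linalg.norm(e,axis=1)*1000,'ang',[(np.arctan2(v[1],v[0])+np.pi/4)%(np.pi/2)-np.pi/4 for v in e])
print('h tool',tl(h)*1000,'axis tool',T[:3,:3].T@a)
print('nose mouth edge pred',proj(c,T[:3,3]+np.array([[-.01175,-.01175,.067],[.01175,-.01175,.067]])@T[:3,:3].T), 'seen',np.array([(100,108),(292,117)])/5+[278,217])
E
```

```text
top [[-58.9875   1.4713  83.5752]
 [-48.8281   3.531   83.551 ]
 [-50.7381  13.3198  83.4364]
 [-60.4821  11.4041  83.4589]] c [-54.759    7.4315  83.5054] len [10.3661  9.974   9.9306 10.0453] ang [np.float64(0.20003760953784178), np.float64(0.19269356601860466), np.float64(0.1941291273764385), np.float64(0.14935436532885626)]
sh [[-57.6419  -4.4221  88.6446]
 [-43.8424  -1.2184  88.607 ]
 [-48.7695  16.6344  88.3979]
 [-62.9951  12.9014  88.4417]] c [-53.3122   5.9738  88.5228] len [14.1666 18.5214 14.7073 18.1329] ang [np.float64(0.22812312951237557), np.float64(0.2692811657324006), np.float64(0.2566332514299474), np.float64(0.29970323474559124)]
h tool [-57.7181   7.4203  83.5055] axis tool [-0.     -0.0117 -0.9999]
nose mouth edge pred [[296.9377 238.086 ]
 [335.0054 238.0747]] seen [[298.  238.6]
 [336.4 240.4]]
```

Emit:
move_arm(translation=[[-1.4, 0.2, 0], [-1.4, 0.2, 0], [-1.4, 0.17, 0], [-1.35, 0, 0], [0, 0, 0], [0, 0, 0]], dr=[[-0.012, 0, 0], [0, 0, 0], [0, 0, 0], [0, 0, 0.09], [0, 0, 0.09], [0, 0, 0]], grip=[255, 255, 255, 255, 255, 255])

```text
time: 13.97
eef_pos: [0.5772, -0.194, 0.1988]
tool_rot: [2.795, -0.063, 1.233]
ft_force: [-0.1, 1.0, -1.7]
finger_gap: 0.0258
```

```bash
python3 - <<'E'
from h import *
im,c=snap('wrist','w7.png');T=tcp();a=axis()
T0=np.eye(4);T0[:3,:3]=R.from_euler('xyz',[2.8042,-.0015,1.4016]).as_matrix();T0[:3,3]=[.5803,-.1391,.1957]
h=(T0@[-.0548,.0074,.0835,1])[:3]; print('head',h)
q=(h-T[:3,3])@T[:3,:3]*1000; print('head in tool mm',q,'axis',T[:3,:3].T@a,bot.state()['q'])
E
```

```text
head [ 0.6052 -0.1988  0.1193]
head in tool mm [-0.5526 -0.6434 84.5268] axis [ 0.0008  0.0027 -1.    ] [-0.5149  0.1483  1.7543  0.1503  0.9125 -1.8127]
```

Emit:
move_arm(translation=[[-0.12, -0.14, 0], [0, 0, 0.7], [0, 0, 0.7], [0, 0, 0.4], [0, 0, 0.3], [0, 0, 0]], dr=[[0.003, 0, 0], [0, 0, 0], [0, 0, 0], [0, 0, 0], [0, 0, 0], [0, 0, 0]], grip=[255, 255, 255, 255, 255, 255])

```text
time: 14.52
eef_pos: [0.5831, -0.1966, 0.1781]
tool_rot: [2.798, -0.062, 1.234]
ft_force: [-0.4, 0.0, -1.3]
finger_gap: 0.0255
```

```bash
cat >> h.py <<'E'
hd=np.array([.6052,-.1988,.1193])
def rep():
    s=bot.state();T=tcp();a=axis()
    print(s['time'],'head in tool mm',(hd-T[:3,3])@T[:3,:3]*1000,'ax',T[:3,:3].T@a,'F tool',T[:3,:3].T@s['ft_force'],'M',T[:3,:3].T@s['ft_torque'],'gap',s['finger_gap'],'q',s['q'])
E
python3 -c "from h import *;rep()"
```

```text
14.5167 head in tool mm [ 1.5213  0.4654 62.8134] ax [ 0.0003 -0.0002 -1.    ] F tool [-0.1803 -0.8233  1.1246] M [ 0.1728  0.0062 -0.0013] gap 0.025527635314677957 q [-0.5132  0.1759  1.7738  0.1538  0.8684 -1.8169]
```

Emit:
move_arm(translation=[[0.05, 0, 0.3], [0, 0, 0.3], [0, 0, 0.3], [0, 0, 0]], dr=[[0, 0, 0], [0, 0, 0], [0, 0, 0], [0, 0, 0]], grip=[255, 255, 255, 255])

```text
time: 14.85
eef_pos: [0.5864, -0.1969, 0.1702]
tool_rot: [2.797, -0.062, 1.234]
ft_force: [0.1, -0.4, -2.7]
finger_gap: 0.0255
```

```bash
python3 -c "from h import *;rep()"
```

```text
14.85 head in tool mm [ 1.2463  0.0461 54.286 ] ax [ 0.0001  0.0008 -1.    ] F tool [-0.5266 -0.6612  2.6074] M [ 0.2345  0.0093 -0.0084] gap 0.025531400950625463 q [-0.5104  0.1869  1.7812  0.1552  0.8487 -1.8168]
```

Emit:
move_arm(translation=[[0, 0, 0.25], [0, 0, 0.2], [0, 0, 0]], dr=[[0, 0, 0], [0, 0, 0], [0, 0, 0]], grip=[255, 255, 255])

```text
time: 15.1
eef_pos: [0.5879, -0.1972, 0.1662]
tool_rot: [2.797, -0.062, 1.234]
ft_force: [-0.6, 0.5, -2.2]
finger_gap: 0.0254
```

Emit:
move_arm(translation=[[0, 0, 0.15], [0, 0, 0]], dr=[[0, 0, 0], [0, 0, 0]], grip=[255, 255])

```text
time: 15.27
eef_pos: [0.5884, -0.1972, 0.1653]
tool_rot: [2.797, -0.062, 1.234]
ft_force: [-2.4, 0.5, -2.0]
finger_gap: 0.0255
```

```bash
python3 -c "from h import *;rep()"
```

```text
15.2667 head in tool mm [ 1.2157 -0.2036 48.9756] ax [-0.0001  0.0013 -1.    ] F tool [-0.4721 -2.9788  1.0567] M [ 0.5991 -0.0496  0.014 ] gap 0.02549329160577308 q [-0.5089  0.1939  1.7855  0.1561  0.8368 -1.8176]
```

Emit:
move_arm(translation=[[0, 0, 0.15], [0, 0, 0]], dr=[[0, 0, 0], [0, 0, 0]], grip=[255, 255])

```text
time: 15.43
eef_pos: [0.5887, -0.1973, 0.1652]
tool_rot: [2.796, -0.062, 1.234]
ft_force: [-7.0, 0.7, 7.3]
finger_gap: 0.0255
```

```bash
python3 -c "from h import *;rep()"
```

```text
15.4333 head in tool mm [ 1.193  -0.4805 48.7503] ax [-0.0003  0.0019 -1.    ] F tool [-1.1683 -3.9953 -9.2594] M [1.0761 0.0283 0.0359] gap 0.025476862214782788 q [-0.5087  0.1942  1.7857  0.156   0.8357 -1.8179]
```

Emit:
move_arm(translation=[[0, 0, 0.15], [0, 0, 0]], dr=[[0, 0, 0], [0, 0, 0]], grip=[255, 255])

```text
time: 15.6
eef_pos: [0.5894, -0.1976, 0.1652]
tool_rot: [2.794, -0.061, 1.235]
ft_force: [-9.9, 3.0, 13.0]
finger_gap: 0.0255
```

```bash
python3 -c "from h import *;rep()"
```

```text
15.6 head in tool mm [ 1.2186 -1.2556 48.5286] ax [-0.0005  0.0035 -1.    ] F tool [  0.3816  -5.2415 -15.7595] M [1.3648 0.0125 0.0782] gap 0.0255245747346756 q [-0.5084  0.1946  1.7857  0.1562  0.8336 -1.8182]
```

The key is seated: axial force rose at 48.7 mm, exactly the roof depth. Starting the turn in short blocks, following the sink.

Emit:
move_arm(translation=[[0, -0.1, 0], [0, 0, 0.02], [0, 0, 0.02], [0, 0, 0.02], [0, 0, 0.02], [0, 0, 0]], dr=[[0, 0, 0.02], [0, 0, 0.1], [0, 0, 0.1], [0, 0, 0.1], [0, 0, 0.1], [0, 0, 0]], grip=[255, 255, 255, 255, 255, 255])

```text
time: 16.1
eef_pos: [0.5893, -0.1978, 0.1643]
tool_rot: [2.846, -0.197, 0.83]
ft_force: [-8.5, 2.3, 13.1]
finger_gap: 0.0254
```

```bash
python3 -c "from h import *;rep()"
```

```text
16.1 head in tool mm [ 1.0233 -1.57   47.7083] ax [ 0.001  0.005 -1.   ] F tool [ -1.4445  -3.5282 -15.2994] M [ 0.9918 -0.6505  0.0513] gap 0.02537080959040658 q [-0.5087  0.1947  1.7885  0.1564  0.8291 -1.3955]
```

Emit:
move_arm(translation=[[0, -0.05, 0.02], [0, 0, 0.02], [0, 0, 0.02], [0, 0, 0.02], [0, 0, 0.02], [0, 0, 0.02], [0, 0, 0.02], [0, 0, 0.02], [0, 0, 0]], dr=[[0, 0, 0.1], [0, 0, 0.1], [0, 0, 0.1], [0, 0, 0.1], [0, 0, 0.1], [0, 0, 0.1], [0, 0, 0.1], [0, 0, 0.1], [0, 0, 0]], grip=[255, 255, 255, 255, 255, 255, 255, 255, 255])

```text
time: 16.85
eef_pos: [0.5894, -0.198, 0.1627]
tool_rot: [3.078, -0.348, 0.012]
ft_force: [-9.0, 0.8, 13.3]
finger_gap: 0.0256
```

```bash
python3 -c "from h import *;rep()"
```

```text
16.85 head in tool mm [ 0.0531 -1.9621 46.1665] ax [ 0.0041  0.0036 -1.    ] F tool [ -3.9374   0.1247 -15.5667] M [ 0.0134 -1.2884  0.0778] gap 0.02555978159103314 q [-0.5083  0.1963  1.7908  0.1557  0.825  -0.5956]
```

Emit:
move_arm(translation=[[-0.1, 0, 0.02], [0, 0, 0.02], [0, 0, 0.02], [0, 0, 0.02], [0, 0, 0.02], [0, 0, 0.02], [0, 0, 0.02], [0, 0, 0.02], [0, 0, 0]], dr=[[0, 0, 0.1], [0, 0, 0.1], [0, 0, 0.1], [0, 0, 0.1], [0, 0, 0.1], [0, 0, 0.1], [0, 0, 0.1], [0, 0, 0.1], [0, 0, 0]], grip=[255, 255, 255, 255, 255, 255, 255, 255, 255])

```text
time: 17.6
eef_pos: [0.5893, -0.1981, 0.1611]
tool_rot: [-2.928, -0.285, -0.83]
ft_force: [-8.0, 0.4, 12.6]
finger_gap: 0.0259
```

```bash
python3 -c "from h import *;rep()"
```

```text
17.6 head in tool mm [-0.9983 -1.8242 44.6549] ax [ 0.006 -0.001 -1.   ] F tool [ -1.936    2.6151 -14.5593] M [-0.8563 -0.8754  0.0517] gap 0.025903247693834664 q [-0.5088  0.1975  1.794   0.1571  0.82    0.2027]
```

Emit:
move_arm(translation=[[0, 0.05, 0.02], [0, 0, 0.02], [0, 0, 0.02], [0, 0, 0.02], [0, 0, 0]], dr=[[0, 0, 0.1], [0, 0, 0.1], [0, 0, 0.1], [0, 0, 0.1], [0, 0, 0]], grip=[255, 255, 255, 255, 255])

```text
time: 18.02
eef_pos: [0.5895, -0.1983, 0.1605]
tool_rot: [-2.834, -0.181, -1.228]
ft_force: [-9.0, 1.6, 14.7]
finger_gap: 0.0255
```

```bash
python3 -c "from h import *;rep()"
```

```text
18.0167 head in tool mm [-1.7223 -1.3223 44.0491] ax [ 0.0051 -0.004  -1.    ] F tool [ -1.8035   2.9115 -16.9584] M [-0.9135 -0.6499 -0.0045] gap 0.02552771099131463 q [-0.5093  0.1981  1.7949  0.1584  0.8182  0.6011]
```

Emit:
move_arm(translation=[[0, 0, 0.01], [0, 0, 0.01], [0, 0, 0]], dr=[[0, 0, 0.08], [0, 0, 0.08], [0, 0, 0]], grip=[255, 255, 255])

```text
time: 18.27
eef_pos: [0.5895, -0.1979, 0.1604]
tool_rot: [-2.811, -0.13, -1.379]
ft_force: [-9.5, 2.8, 15.4]
finger_gap: 0.0256
```

```bash
python3 -c "from h import *;rep()"
```

```text
18.2667 head in tool mm [-1.4968 -0.9987 44.0022] ax [ 0.0039 -0.0046 -1.    ] F tool [ -2.536    3.1796 -17.8185] M [-1.0086 -0.7942 -0.4541] gap 0.025642598309735778 q [-0.5089  0.1981  1.7951  0.1586  0.8185  0.7593]
```

The moment jumped to about -0.45 N m and sinking stopped after 4.5 mm (about 2.4 rad), so the screw is at its stop. Relieving the push, releasing and retreating along the axis.

Emit:
move_arm(translation=[[0.03, -0.05, -0.1], [0, 0, 0], [0, 0, 0], [0, 0, 0], [0, 0, 0], [0, 0, 0], [0, 0, 0]], dr=[[0, 0, -0.04], [0, 0, 0], [0, 0, 0], [0, 0, 0], [0, 0, 0], [0, 0, 0], [0, 0, 0]], grip=[255, 255, 0, 0, 0, 0, 0])

```text
time: 18.85
eef_pos: [0.5893, -0.1978, 0.1579]
tool_rot: [-2.819, -0.141, -1.34]
ft_force: [1.2, -0.9, 0.2]
finger_gap: 0.0554
```

Emit:
move_arm(translation=[[0, 0, -1], [0, 0, -2], [0, 0, -3], [0, 0, -3], [0, 0, -2], [0, 0, 0], [0, 0, 0]], dr=[[0, 0, 0], [0, 0, 0], [0, 0, 0], [0, 0, 0], [0, 0, 0], [0, 0, 0], [0, 0, 0]], grip=[0, 0, 0, 0, 0, 0, 0])

```text
time: 19.43
eef_pos: [0.552, -0.1917, 0.2631]
tool_rot: [-2.817, -0.143, -1.341]
ft_force: [0.3, 1.1, -0.6]
finger_gap: 0.0938
```

```bash
python3 - <<'E'
from h import *
rep(); a=axis()
im,c=snap('wrist','w8.png');sc,cs=snap('scene','s8.png');tp,ct=snap('top','t8.png')
# expected key handle top: seat at head (sunk 4.5mm) +97mm
h=hd-.0045*a
for n,C,I in(('wrist',c,im),('scene',cs,sc),('top',ct,tp)):
    top,mid=proj(C,[h+.097*a,h+.067*a]); m=(I.max(2)<75).astype(np.uint8)
    x,y=mid.astype(int); print(n,'pred top',top,'mid',mid)
    r=40 if n=='wrist' else 14
    b=m[max(0,y-r):y+r,x-r:x+r]; print(' dark frac',b.mean())
capp=proj(cs,[[.547,.062,.031]])[0];print('cap scene pred',capp)
a0=cv2.imread('pics/scene0.png'); d=(cv2.absdiff(a0,sc).max(2)>45).astype(np.uint8)
n,l,st,ce=cv2.connectedComponentsWithStats(d); print([(list(st[i]),ce[i]) for i in range(1,n) if st[i][4]>60])
E
```

```text
19.4333 head in tool mm [ -1.671   -1.1844 153.5058] ax [ 0.0036 -0.0038 -1.    ] F tool [-1.083  -0.3342  0.5715] M [-0.1397 -0.083   0.0093] gap 0.09383927650682164 q [-0.5376  0.0682  1.685   0.1432  1.0607  0.7302]
wrist pred top [313.3683 257.1684] mid [313.517  245.4752]
 dark frac 0.69984375
scene pred top [408.4963 167.128 ] mid [404.8542 176.336 ]
 dark frac 0.26403061224489793
top pred top [486.0149 220.6167] mid [482.8416 218.6279]
 dark frac 0.6721938775510204
cap scene pred [350.9088 259.9565]
[([np.int32(625), np.int32(16), np.int32(14), np.int32(19), np.int32(93)], array([629.5376,  22.9677])), ([np.int32(434), np.int32(60), np.int32(31), np.int32(16), np.int32(203)], array([448.1084,  69.1921])), ([np.int32(430), np.int32(69), np.int32(31), np.int32(17), np.int32(184)], array([444.2391,  79.1033])), ([np.int32(625), np.int32(89), np.int32(15), np.int32(10), np.int32(106)], array([632.1792,  93.9811])), ([np.int32(411), np.int32(93), np.int32(48), np.int32(30), np.int32(431)], array([434.7378, 105.4339])), ([np.int32(622), np.int32(100), np.int32(18), np.int32(9), np.i
[... 720 characters left out ...]
), np.int32(173), np.int32(12633)], array([543.2509, 304.9764])), ([np.int32(377), np.int32(228), np.int32(30), np.int32(20), np.int32(237)], array([391.3544, 236.6118])), ([np.int32(345), np.int32(261), np.int32(13), np.int32(13), np.int32(90)], array([351.9778, 265.6556])), ([np.int32(490), np.int32(284), np.int32(36), np.int32(21), np.int32(185)], array([505.0757, 290.4703])), ([np.int32(271), np.int32(293), np.int32(18), np.int32(32), np.int32(327)], array([278.8838, 307.6055])), ([np.int32(541), np.int32(353), np.int32(45), np.int32(27), np.int32(605)], array([562.8099, 365.9901])), ([np.int32(624), np.int32(364), np.int32(16), np.int32(17), np.int32(157)], array([632.3885, 372.7325]))]
```

```bash
python3 - <<'E'
from h import *
a0=cv2.imread('pics/scene0.png');s8=cv2.imread('pics/s8.png');c=cam('scene')
def box(m,ox,oy):
    n,l,st,ce=cv2.connectedComponentsWithStats(m); i=1+st[1:,4].argmax(); return st[i,:2]+[ox,oy],st[i,2:4],ce[i]+[ox,oy]
d=(cv2.GaussianBlur(cv2.absdiff(a0,s8),(3,3),0).max(2)>22).astype(np.uint8)
print('cap box',box(d[225:290,325:376],325,225))
g=np.array([.547,.062,.031]);t=np.linspace(0,6.28,24);ci=np.c_[np.cos(t),np.sin(t),0*t]
P=np.vstack([g+ci*.012+[0,0,.011],g+ci*.0155+[0,0,-.031],g+ci*.0155+[0,0,-.008]]);p=proj(c,P);print('pred box',p.min(0),p.max(0)-p.min(0))
# handle box
a=axis();h=hd-.0045*a;B=rot(a,[0,1,0]);P=np.vstack([h+z*a+.013*ci@B.T for z in(.037,.097)]);p=proj(c,P)
print('handle pred',p.min(0),p.max(0)-p.min(0)); print('seen',box((s8[155:200,390:425].max(2)<60).astype(np.uint8),390,155))
w=cv2.imread('pics/w8.png')
# other objects, top view shift near stand
t0=cv2.cvtColor(cv2.imread('pics/top0.png'),6).astype(np.float32);t8=cv2.cvtColor(cv2.imread('pics/t8.png'),6).astype(np.float32)
for n,(x,y,w_,h_) in dict(timer=(325,268,48,48),roll=(155,243,36,36),rack=(265,145,140,55),blade_pin=(232,212,42,50)).items():
    print(n,cv2.phaseCorrelate(t0[y:y+h_,x:x+w_].copy(),t8[y:y+h_,x:x+w_].copy()))
E
```

```text
cap box (array([345, 253]), array([14, 21], dtype=int32), array([351.4875, 262.9833]))
pred box [344.113  253.6288] [13.0925 20.7081]
handle pred [396.8097 164.3996] [16.3287 23.6946]
seen (array([399, 165]), array([15, 22], dtype=int32), array([405.6471, 175.4225]))
timer ((-0.02255637412634215, -0.05410189590041625), 1.0028534473644362)
roll ((-0.0897034201711655, -0.056335622303823385), 0.9714219248221244)
rack ((0.0012560994697849992, 0.02109914364002563), 1.0080638682400738)
blade_pin ((0.5449808912052916, 0.0373043643795441), 0.9943261606428359)
```

```bash
python3 -c "
from station import bot
print(bot.job_done(),bot.state()['time'])"
```

```text
the job is handed in; nothing more can be done
the job is handed in; nothing more can be done
```

The job is handed in at about 19.5 s of robot time, with no verdict reported. The cap stands mouth down on the bare worktop at about (0.547, 0.062). The square-socket key was set on the leaning screw, turned clockwise to the stop, and left standing on the head.

**Last checks:**
- **Key seated:** axial force rose with the seat at its nominal depth. After release, the scene camera shows the handle within about 2 px (4–5 mm) of where a fully seated, in-line key should be. The handle's centre is within 1 px.
- **Screw at its stop:** the turning moment jumped from about 0.05 to 0.45 N m and sinking stopped after 4.5 mm, which is about 2.4 rad. With the estimated start of 0.2 rad, that puts the screw near 2.58 rad. This is inferred; I had no direct reading of the joint.
- **Cap upright:** its outline in the scene image is 14×21 px, against 13×21 px predicted for an upright cap.
- **Other objects:** the timer, label roll and rack moved less than 0.1 px in the top view. The area around the other two drivers shows a 0.5 px (about 1 mm) shift, probably from the key being gone from that image.
- **Hand:** it is open, about 10 cm up the axis, touching nothing.

No check failed or disagreed beyond these small differences. I viewed all 12 allowed pictures, so the final checks were done numerically on images I did not view.

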